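# Swing the camera lamp over the book and park it

## Task

Using only the orange tiller grip, swing the heavy brass camera lamp off its far rest, bring its lens over the red dot in the middle of the open book and keep it nearly still there, within 4 cm of the dot, for at least six seconds while it photographs the pages. Then take it on to its other rest, on the robot's side, set it down there gently so that it does not slam into the stop, and let go of the grip. Do not touch the brass lamp or its boom and leave the book and the other things where they are.

Things in the scene. Friction and masses are not known exactly. Their poses are not given: they have to be found in the camera images.
- pivot (a point): On the hinge axis, 190 mm above the table, over the fixed 150 mm brass foot. Axes are the fixed stand's: z up; +y: where the boom points at boom = 0; -x: where the tiller points when both joints are 0. The hinge axis leans 0.072 rad towards -y here, so the boom is highest in the middle and its weight carries it to either side.
- boom (a joint): Boom angle, rad, + anticlockwise from above. Hard stops (rests): -0.45 far (start), +0.45 on the robot's side. Nominal inertia of boom and lamp about the hinge 0.189 kg m2, weight torque +0.40 N m x sin(angle), away from the middle; both scale with the lamp's mass (-20 to +25 %). Hinge friction 0.0015 N m, damping 0.008 N m s/rad: it swings on its own.
- tiller (a joint): Tiller angle relative to the boom, rad, + anticlockwise, 0 = spring relaxed, stops +-1.2; same axis, balanced by a tail. Only a spring, 0.24 N m/rad (damping 0.015 N m s/rad), ties tiller to boom: torque on the boom = 0.24 x this angle. It is weaker than the weight: with the tiller still the boom falls off the middle, time constant about 1 s. Tiller direction = boom + tiller.
- grip (a point): Where to grip the tiller: on the axis of the upright orange sleeve (28 mm diameter, 65 mm tall, turns freely on its pin), 25 mm below its top, 162 mm above the table, 180 mm from the hinge axis; with both joints 0 at (-180, 5, -28) mm in pivot's frame. Sinks 13 mm per rad of + tiller direction. A 12 mm steel bar at 115 mm height joins it to the post.
- lamp: Brass boom bar (20 mm diameter, 190 mm above the table) with a bell-shaped brass lamp head (120 mm diameter, 138 to 202 mm above the table, cap and red bead up to 234 mm); 1.8 kg nominal. Not to be touched. Origin at pivot; turns with boom, +y along the boom to the lamp.
- lens (a point): The camera lens: black disc in the middle of the underside of the lamp head, 330 mm from the hinge along the boom, 130 mm above the table.
- page (a point): Red dot 34 mm across in the middle of the open book, on top of the pages 18 mm above the table; about 330 mm from the hinge, so that the lens passes over it at a boom between -0.13 and +0.13.
- book: Open book with blue cover lying on the table, 210 mm by 290 mm, 18 mm thick, 0.9 kg, loose; origin at the middle of its underside, y across both pages.
- speaker: Round blue-grey fabric speaker, 104 mm wide, 88 mm tall; origin at the centre of its underside. Bystander.
- mug: White mug, 80 mm wide, 90 mm tall; origin at the centre of its underside. Bystander.
- clock: Dark wooden bedside clock, 50 x 110 mm, 70 mm tall; origin at the centre of its underside. Bystander.
- glasses_case: Grey glasses case, 160 x 60 mm, 40 mm tall; origin at the centre of its underside. Bystander.

How it is judged:
On the way, in this order (a step that is already met when the one before it is completed fails the run):
1. the lens is kept over the red dot (within 45 mm seen from above), nearly still (under 0.2 rad/s), for 5 s on end (horizontal distance between lens and page below 0.045 m and velocity of joint boom between -0.2 and 0.2 rad/s), for 5 s.
2. the boom lies on the rest on the robot's side (value of joint boom above 0.42 rad and velocity of joint boom between -0.05 and 0.05 rad/s), for 0.3 s.
At the end, for the whole second after the job is handed in: The boom lies at rest on the rest on the robot's side (boom above 0.42 rad, slower than 0.05 rad/s), the tiller is let go, the book lies within 20 mm and the speaker, mug, clock and glasses case within 30 mm of where they were (all of step 2 and distance of book from where it was at the start of the episode below 0.02 m and distance of each of speaker, mug, clock, glasses_case from where it was at the start of the episode below 0.03 m); the robot touches nothing.
It fails at once if the boom slams into a rest: faster than 0.3 rad/s outwards within the last 0.05 rad before either stop ((value of joint boom above 0.4 rad and velocity of joint boom above 0.3 rad/s) or (value of joint boom below -0.4 rad and velocity of joint boom below -0.3 rad/s)).
It fails at once if the robot touches the brass lamp or its boom (more than 1.5 N) (contact force between any of the fingers, the arm and lamp above 1.5 N).
It fails at once if the book is shifted by more than 20 mm or a bystander by more than 30 mm (distance of book from where it was at the start of the episode above 0.02 m or distance of any of speaker, mug, clock, glasses_case from where it was at the start of the episode above 0.03 m).
It also fails if it takes over 64 s, if anything falls off the work surface, if the arm or the gripper's body presses on something with over 40 N, if the wrist force passes 120 N, or if a joint passes its speed limit or range.

## Robot

A 6-joint arm with a two-finger parallel gripper is mounted at the origin on the work surface. World frame = base frame: x ahead of the robot, y to its left, z up, the work surface at z = 0. Lengths are in m, angles in rad, forces in N, time in s.
With the tool pointing down it reaches from about 0.35 to 0.975 m from the base axis. Payload 17.4 kg.
Tool frame: the origin (TCP) lies on the centre line of the jaws, within the pads' length; the fingertips stand 19 mm ahead of it and the grasp point (between the pads) is the TCP; z points along the fingers, y is the line along which they close (so a half turn about z gives the same grasp; the last joint's range is limited). The gripper opens to 85 mm and grips with 20 to 120 N. Pads are 22 mm wide; open, the fingers measure 114 mm over their backs; the gripper's body (76 mm by 85 mm) begins 54 mm behind the grasp point. The pads swing forward as they close: fully open they stand 13 mm farther back than shut.
Start: joints at [-1.234, 0.116, 1.442, -0, 1.584, -0.038], TCP at [0.247, -0.628, 0.212] pointing down, gripper open.
Joint ranges: [-2.83, 2.83], [-0.83, 2.19], [0.07, 2.5], [-1.14, 4.28], [0.01, 3], [-2.97, 2.97]. Speed limits (rad/s): [1.89, 1.89, 2.22, 3.14, 3.14, 3.14].

## Interface

Orientations are given as a unit quaternion [x, y, z, w].
In Python, from bench import arm, snapshot gives the robot as it stands.
- The arm moves only by the tool arm_command, never from a script. Its argument "increments" is a list of rows, each an object with "travel": the shift along the tool's x, y, z in units of 25 mm (1.0 is 25 mm), a list of three; "twist": the turn about the tool's z in units of 5 degrees (1.0 is 5 degrees). In form: [{"travel": [dx, dy, dz], "twist": twist}, ...]. A call has 1 to 12 rows; each row shifts and turns the commanded pose from where the row before left it, along the tool's axes as they then stand; what a row does not reach is not made up. A row lasts 1/10 s, in which the tool goes at most 50 mm and 8.59 degrees, less where a joint would pass 70% of its speed; a pose out of reach is approached as far as the arm can. A call is refused whole if a number of a shift passes 1 or a number of a turn 1, either way. A call with a gripper value outside its range is refused whole. "hand" is the closure, from 0 (fully open) to 1 (shut), set as the call begins (left out, the last holds). The fingers move at their own pace and stop on an object; "force" is the grip in N (left out, the last holds). Time passes only in rows, so rows that do not move let the fingers close. It gives the time, the measured TCP pose, the force, the opening and the grip force at its end, in the units of the state.
- arm.state(): the state, without advancing time (a new reading comes with each control period).
- snapshot(name): name is "side" or "top" or "wrist"; returns a dict with "image" (384x512x3 uint8, red, green, blue), "camera_matrix" (3x3 intrinsics, pixels), "T" (4x4, takes a point from camera to world coordinates); the wrist camera has in their place "hand_eye" (4x4, takes a point from camera to tool coordinates, whose origin is the TCP and whose axes are the flange's). Camera axes: x right, y down, z forward; pixel columns grow to the right and rows downward; lengths in m; the calibration is good to about 2 mm. The wrist camera is an equidistant fisheye: a pixel r from the principal point sees the ray r / f radians off the axis. A picture is of the moment at which its call begins: read the wrist's pose just before it. There is no depth.
- arm.close_job(): hands the job in; it is judged then, once.
The state is a dict: "clock": time; "q": joint angles; "qd": joint speeds; "joint_efforts": joint torques, N m; "tool_pos": TCP position; "eef_rot": TCP orientation; "force": force on the tool from outside, world axes, zero at the start; "wrist_torque": the same for the moment, N m; "grip_width": opening from 0.0 (shut) to 1.0 (fully open); "grasp_force": force on a finger pad.
Only numpy, scipy, OpenCV 4.12 (cv2) and the standard library are available. Lean on these libraries where they do the work, as an engineer would, in place of code of your own. Each camera call takes 0.05 s, during which the arm holds its last target. There are 200 camera calls.

## Working session

There is one attempt and no reset: what is moved stays moved. The work goes in short steps, Python scripts to look and compute and a tool call to move; the robot and the scene stay as the last step left them, time stands still between calls to the robot, and variables do not carry over. Pictures are saved under pics/ and viewed, at most 10 in all, crops included, and the job is handed in when it is done.

Besides the shell and the picture viewer there is one more tool, called after "Call:" as name([rows], argument=value, ...), one row to a line, values as JSON. arm_command: Moves the arm, as the interface text tells. Its arguments: {"type":"object","properties":{"increments":{"type":"array","items":{"type":"object","properties":{"travel":{"type":"array","items":{"type":"number"}},"twist":{"type":"number"}}}},"hand":{"type":"number"},"force":{"type":"number"}},"required":["increments"]}

```bash
mkdir -p pics; ls; python3 - <<'E'
from bench import arm, snapshot
import cv2
s=arm.state(); print(s)
for n in("top","side"):
    d=snapshot(n); cv2.imwrite(f"pics/{n}0.png",d["image"][:,:,::-1]); print(n,d["camera_matrix"],d["T"])
E
```

```text
pics
{'clock': 0.0, 'q': array([-1.23379681e+00,  1.16508556e-01,  1.44230677e+00,  3.55112311e-05,
        1.58399614e+00, -3.78002675e-02]), 'qd': array([ 0.00050549, -0.00107069,  0.00057626,  0.00029714, -0.00037367,
       -0.00031095]), 'joint_efforts': array([ 5.62465691e-03, -7.31971407e+01, -6.32495284e+01,  2.22780168e-04,
        6.33863572e-03, -1.68661910e-05]), 'tool_pos': array([ 0.24703511, -0.62792781,  0.2107212 ]), 'eef_rot': array([ 9.82491744e-01,  1.86305130e-01, -7.32707750e-05, -6.05241894e-04]), 'force': array([0.3512106 , 0.60575758, 0.59790505]), 'wrist_torque': array([ 0.0112373 , -0.04621644,  0.01005682]), 'grasp_force': 0.0, 'grip_width': 0.9983516439489936}
top [[352.35588457   0.         258.94523544]
 [  0.         352.35588457 186.48335984]
 [  0.           0.           1.        ]] [[ 0.0087668  -0.98681368  0.16162274  0.35049507]
 [-0.99993801 -0.00976088 -0.00535765  0.02912423]
 [ 0.00686459 -0.16156575 -0.98683807  1.34427997]
 [ 0.          0.          0.          1.        ]]
side [[478.23736712   0.         252.5779162 ]
 [  0.         478.23736712 193.6818132 ]
 [  0.           0.           1.        ]] [[-0.77287252 -0.31142477  0.55288577 -0.33102959]
 [-0.63453357  0.37113913 -0.67795494  1.10955481]
 [ 0.00593442 -0.87479733 -0.4844527   0.91820157]
 [ 0.          0.          0.          1.        ]]
```

View pics/top0.png

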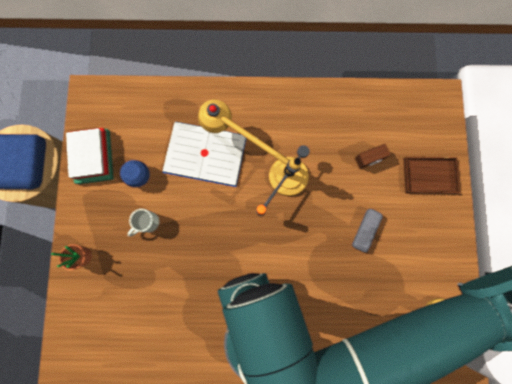

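View pics/side0.png

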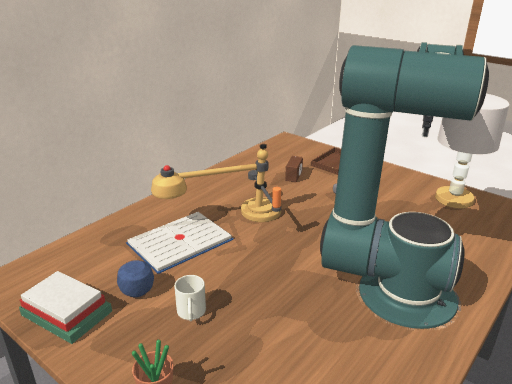

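The top view shows the bead at (213,108), the dot at (204,153), the foot near (289,180) and the orange grip at (262,210). The side view shows the boom, lamp and upright sleeve at (277,197), clear of the arm.

```bash
cat > h.py <<'E'
import numpy as np, cv2
from bench import arm, snapshot
def ray(d,u,v):
    T=d["T"]; r=T[:3,:3]@np.linalg.solve(d["camera_matrix"],[u,v,1.]); return T[:3,3],r
def onz(d,u,v,z):
    o,r=ray(d,u,v); return o+r*(z-o[2])/r[2]
def blobs(img,lo,hi,amin=8):
    hsv=cv2.cvtColor(img,cv2.COLOR_RGB2HSV); m=cv2.inRange(hsv,np.array(lo),np.array(hi))
    if lo[0]==0 and hi[0]<=6: m|=cv2.inRange(hsv,np.array([174,lo[1],lo[2]]),np.array([180,hi[1],hi[2]]))
    n,l,s,c=cv2.connectedComponentsWithStats(m)
    return [(int(s[i,4]),*c[i].round(2),*s[i,:4].tolist()) for i in range(1,n) if s[i,4]>=amin],m
E
python3 - <<'E'
from h import *
for n in("top","side"):
    d=snapshot(n);im=d["image"]
    print(n,"red",blobs(im,(0,150,90),(5,255,255))[0])
    print(n,"orange",blobs(im,(6,190,150),(14,255,255))[0])
    print(n,"brass",blobs(im,(17,120,90),(30,255,255),40)[0])
    hsv=cv2.cvtColor(im,cv2.COLOR_RGB2HSV)
    P=[(213,108),(204,153),(262,210),(289,180)] if n=="top" else [(167,170),(180,237),(277,197),(262,213)]
    print([hsv[v,u].tolist() for u,v in P])
d=snapshot("top")
cv2.imwrite("pics/c1.png",cv2.resize(d["image"][80:240,180:340,::-1],None,fx=3.7,fy=3.7,interpolation=cv2.INTER_CUBIC))
E
```

```text
top red [(39, np.float64(212.13), np.float64(108.13), 209, 105, 7, 7), (165, np.float64(104.05), np.float64(151.09), 99, 128, 9, 47), (35, np.float64(204.09), np.float64(152.46), 201, 150, 7, 6)]
top orange [(36, np.float64(261.11), np.float64(209.5), 257, 204, 9, 10)]
top brass [(2236, np.float64(257.53), np.float64(149.68), 198, 99, 111, 97), (546, np.float64(42.01), np.float64(171.95), 0, 132, 59, 70), (66, np.float64(434.94), np.float64(300.76), 426, 298, 19, 8)]
[[1, 213, 226], [1, 213, 241], [16, 207, 253], [22, 163, 243]]
side red [(25, np.float64(166.44), np.float64(167.92), 164, 166, 6, 5), (33, np.float64(179.12), np.float64(236.67), 175, 235, 9, 5), (536, np.float64(64.52), np.float64(314.27), 20, 294, 85, 37)]
side orange []
side brass [(117, np.float64(261.86), np.float64(155.26), 257, 149, 11, 14), (1088, np.float64(186.46), np.float64(180.54), 151, 164, 106, 35), (82, np.float64(260.13), np.float64(177.9), 257, 172, 8, 13), (560, np.float64(453.94), np.float64(197.93), 435, 186, 39, 23), (757, np.float64(258.58), np.float64(208.62), 241, 189, 40, 33)]
[[1, 163, 114], [1, 182, 225], [11, 175, 197], [19, 132, 182]]
```

View pics/c1.png

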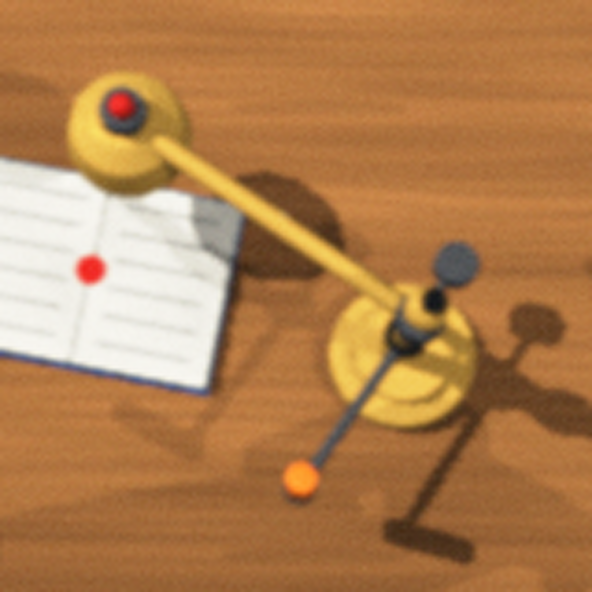

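The crop shows the sleeve top at full-image (261.1,209.3), the foot ellipse centre at about (288.7,176), the bead at (212.5,108.3) and the dot at (204.4,152.7).

```bash
python3 - <<'E'
from h import *
from scipy.optimize import least_squares
d=snapshot("top");s=snapshot("side")
def tri(a,b):
    (o1,r1),(o2,r2)=ray(d,*a),ray(s,*b); A=np.c_[r1,-r2]; t=np.linalg.lstsq(A,o2-o1,rcond=None)[0]
    return (o1+r1*t[0]+o2+r2*t[1])/2, np.linalg.norm(o1+r1*t[0]-o2-r2*t[1])
print("bead",tri((212.4,108.2),(166.9,168.3)),onz(d,212.4,108.2,.23))
print("dot",tri((204.3,152.6),(179.3,236.8)),onz(d,204.3,152.6,.018),onz(s,179.3,236.8,.018))
im=s["image"];print("side orange",blobs(im,(8,150,100),(15,255,255),20)[0])
g=onz(d,261.1,209.3,.193);f=onz(d,288.7,176,.012)
dot=onz(d,204.3,152.6,.018);bead=onz(d,212.4,108.2,.230)
print("grip",g,"foot",f,np.linalg.norm((g-f)[:2]),np.linalg.norm((bead-f)[:2]),np.linalg.norm((dot-f)[:2]))
def hd(a,b):return np.arctan2(b[1]-a[1],b[0]-a[0])
print("head boom,tiller,dot",hd(f,bead),hd(f,g),hd(f,dot))
# P (hinge at z~.19), psi heading of boom zero; lamp/bead & grip via model with b=-.45,t=0, hinge leaning
from scipy.spatial.transform import Rotation as R
def pts(p):
    Rz=R.from_euler('z',p[2])              # stand axes: +y heading = p[2]+pi/2
    L=R.from_rotvec([.072,0,0]); Q=Rz*L*R.from_euler('z',-.45)
    P=np.array([p[0],p[1],.19]); return P+Q.apply([0,.33,.04]),P+Q.apply([-.18,0.005,0])
def res(p):
    b,gg=pts(p);return np.r_[(b-bead)[:2],(gg-g)[:2],.5*(p[:2]-f[:2])]
o=least_squares(res,[f[0],f[1],0]);print(o.x,res(o.x).round(4),pts(o.x),"dot boom",hd(o.x,dot)-o.x[2]-np.pi/2,np.linalg.norm(dot[:2]-o.x[:2]))
E
```

```text
bead (array([0.79775485, 0.18036152, 0.21940954]), np.float64(0.0034004306115141708)) [0.79499719 0.18002061 0.23      ]
dot (array([0.69850535, 0.23450259, 0.01579004]), np.float64(0.0014378862506410606)) [0.69852261 0.23461573 0.018     ] [0.69520628 0.23642448 0.018     ]
side orange [(175, np.float64(276.1), np.float64(196.68), 272, 187, 9, 21)]
grip [0.46337176 0.01515008 0.193     ] foot [ 0.61075105 -0.09237813  0.012     ] 0.18243621980230385 0.3288581970130768 0.3385688023231708
head boom,tiller,dot 0.9760965065311279 2.511274656677167 1.308558106594403
[ 0.61010984 -0.08995869 -0.14543765] [-0.0003 -0.0004  0.0005 -0.0002 -0.0003  0.0012] (array([0.79466871, 0.17964046, 0.25127251]), array([0.46386054, 0.01492538, 0.19595617])) dot boom -0.12050604295574474 0.3364006202061449
```

Call:
arm_command([
  {"travel":[0,0,-0.4],"twist":0.858},
  {"travel":[0,0,-0.4],"twist":0.858},
  {"travel":[0,0,-0.4],"twist":0.858},
  {"travel":[0,0,-0.4],"twist":0.858},
  {"travel":[0,0,-0.4],"twist":0.858},
  {"travel":[0.33,-0.99,0]},
  {"travel":[0.33,-0.99,0]},
  {"travel":[0.33,-0.99,0]},
  {"travel":[0.33,-0.99,0]},
  {"travel":[0.33,-0.99,0]},
  {"travel":[0.33,-0.99,0]},
  {"travel":[0.33,-0.99,0]},
], hand=0, force=30)

```text
invalid input
```

Call:
arm_command([
  {"travel":[0.33,-0.99,0]},
  {"travel":[0.33,-0.99,0]},
  {"travel":[0.33,-0.99,0]},
  {"travel":[0.33,-0.99,0]},
  {"travel":[0.33,-0.99,0]},
  {"travel":[0.33,-0.99,0]},
  {"travel":[0.33,-0.99,0]},
  {"travel":[0.33,-0.99,0]},
  {"travel":[0.33,-0.99,0]},
  {"travel":[0.33,-0.99,0]},
  {"travel":[0.33,-0.99,0]},
  {"travel":[0.33,-0.99,0]},
])

```text
invalid input
```

Call:
arm_command([
  {"travel":[0,0,-0.4],"twist":0.858},
  {"travel":[0,0,-0.4],"twist":0.858},
  {"travel":[0,0,-0.4],"twist":0.858},
  {"travel":[0,0,-0.4],"twist":0.858},
  {"travel":[0,0,-0.4],"twist":0.858},
  {"travel":[0.33,-0.99,0],"twist":0},
  {"travel":[0.33,-0.99,0],"twist":0},
  {"travel":[0.33,-0.99,0],"twist":0},
  {"travel":[0.33,-0.99,0],"twist":0},
  {"travel":[0.33,-0.99,0],"twist":0},
  {"travel":[0.33,-0.99,0],"twist":0},
  {"travel":[0.33,-0.99,0],"twist":0},
], hand=0, force=30)

```text
clock: 1.55
tool_pos: [0.305, -0.4538, 0.2615]
eef_rot: [1.0, 0.0, 0.0, 0.0]
force: [0.9, 0.3, -0.2]
grip_width: 0.998
grasp_force: 0.0
```

Call:
arm_command([
  {"travel":[0.335,-0.99,0],"twist":0},
  {"travel":[0.335,-0.99,0],"twist":0},
  {"travel":[0.335,-0.99,0],"twist":0},
  {"travel":[0.335,-0.99,0],"twist":0},
  {"travel":[0.335,-0.99,0],"twist":0},
  {"travel":[0.335,-0.99,0],"twist":0},
  {"travel":[0.335,-0.99,0],"twist":0},
  {"travel":[0.335,-0.99,0],"twist":0},
  {"travel":[0.335,-0.99,0],"twist":0},
  {"travel":[0.335,-0.99,0],"twist":0},
  {"travel":[0.335,-0.99,0],"twist":0},
  {"travel":[0.335,-0.99,0],"twist":0},
])

```text
clock: 2.75
tool_pos: [0.4053, -0.1568, 0.2617]
eef_rot: [1.0, 0.0, 0.0, 0.0]
force: [0.7, -0.6, -0.3]
grip_width: 0.997
grasp_force: 0.0
```

Call:
arm_command([
  {"travel":[0.335,-0.99,0],"twist":0},
  {"travel":[0.335,-0.99,0],"twist":0},
  {"travel":[0.335,-0.99,0],"twist":0},
  {"travel":[0.335,-0.99,0],"twist":0},
  {"travel":[0.335,-0.99,0],"twist":0},
  {"travel":[0.335,-0.99,0],"twist":0},
  {"travel":[0.335,-0.95,0],"twist":0},
  {"travel":[0,0,0],"twist":0},
  {"travel":[0,0,0],"twist":0},
])

```text
clock: 3.65
tool_pos: [0.4636, 0.0147, 0.2614]
eef_rot: [1.0, 0.001, -0.0, 0.0]
force: [-0.3, -0.3, 0.5]
grip_width: 1.001
grasp_force: 0.0
```

```bash
python3 - <<'E'
from h import *
from scipy.spatial.transform import Rotation as R
s=arm.state(); w=snapshot("wrist"); H=w["hand_eye"];K=w["camera_matrix"]
bl,_=blobs(w["image"],(8,150,100),(18,255,255),100); print(bl)
for b in bl:
    u=np.array([b[1]-K[0,2],b[2]-K[1,2]])/K[0,0]; t=np.hypot(*u); r=np.r_[np.sin(t)*u/t,np.cos(t)]
    Rt=R.from_quat(s["eef_rot"]).as_matrix(); o=Rt@H[:3,3]+s["tool_pos"]; r=Rt@H[:3,:3]@r
    print(o+r*(.193-o[2])/r[2])
cv2.imwrite("pics/w1.png",w["image"][:,:,::-1])
d=snapshot("top"); print(blobs(d["image"],(0,150,90),(5,255,255))[0])
E
```

```text
[(103, np.float64(8.75), np.float64(7.81), 0, 0, 19, 19), (52186, np.float64(271.4), np.float64(170.71), 0, 0, 512, 342), (155, np.float64(3.62), np.float64(30.75), 0, 6, 12, 48), (103, np.float64(344.95), np.float64(31.54), 338, 23, 15, 19), (264, np.float64(504.96), np.float64(40.13), 495, 28, 17, 28), (189, np.float64(394.14), np.float64(54.17), 383, 44, 21, 22), (421, np.float64(503.93), np.float64(311.19), 489, 279, 23, 64), (764, np.float64(100.28), np.float64(351.94), 76, 324, 51, 59), (717, np.float64(406.17), np.float64(346.15), 385, 324, 40, 47)]
[0.65902633 0.26847413 0.193     ]
[0.48180164 0.00182523 0.193     ]
[0.63417095 0.2730558  0.193     ]
[ 0.5962256  -0.05625368  0.193     ]
[ 0.62354071 -0.23835199  0.193     ]
[ 0.58212919 -0.09969609  0.193     ]
[ 0.29135802 -0.33096591  0.193     ]
[0.25756624 0.20572119 0.193     ]
[ 0.27119674 -0.16714057  0.193     ]
[(39, np.float64(212.13), np.float64(108.13), 209, 105, 7, 7), (62, np.float64(102.61), np.float64(140.81), 99, 128, 6, 32), (36, np.float64(204.17), np.float64(152.5), 201, 150, 7, 6), (16, np.float64(104.25), np.float64(167.12), 104, 161, 2, 12)]
```

View pics/w1.png

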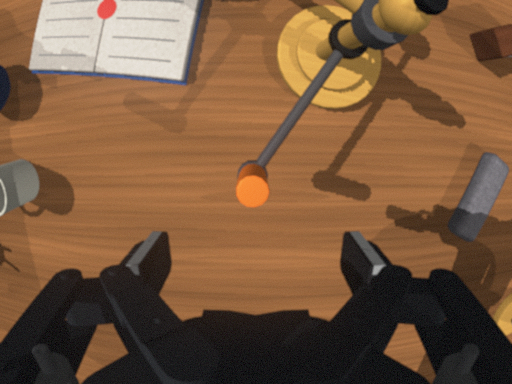

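The wrist view shows the sleeve top at (253,185), midway between the fingers, with a clear way down.

Call:
arm_command([
  {"travel":[0,0,0.62],"twist":0},
  {"travel":[0,0,0.62],"twist":0},
  {"travel":[0,0,0.62],"twist":0},
  {"travel":[0,0,0.62],"twist":0},
  {"travel":[0,0,0.62],"twist":0},
  {"travel":[0,0,0.64],"twist":0},
  {"travel":[0,0,0],"twist":0},
])

```text
clock: 4.45
tool_pos: [0.4628, 0.0145, 0.1653]
eef_rot: [1.0, 0.0, -0.002, -0.0]
force: [-0.5, 1.0, 0.9]
grip_width: 1.0
grasp_force: 0.0
```

```bash
python3 - <<'E'
from h import *
from scipy.spatial.transform import Rotation as R
s=arm.state(); w=snapshot("wrist"); print(s["tool_pos"],s["force"])
H=w["hand_eye"];K=w["camera_matrix"]
def w2p(p):
    c=np.linalg.inv(H)@np.r_[R.from_quat(s["eef_rot"]).inv().apply(p-s["tool_pos"]),1]; c=c[:3]
    t=np.arctan2(np.hypot(c[0],c[1]),c[2]); return K[:2,2]+K[0,0]*t*c[:2]/np.hypot(c[0],c[1])
print("expected sleeve top px",w2p(np.array([.4639,.0149,.193])), w2p(s["tool_pos"]))
cv2.imwrite("pics/w2.png",w["image"][:,:,::-1])
E
```

```text
[0.46280815 0.01445937 0.16530864] [-0.5135472   0.97813083  0.8569356 ]
expected sleeve top px [254.20702117 243.21624972] [255.13177177 224.46020918]
```

View pics/w2.png

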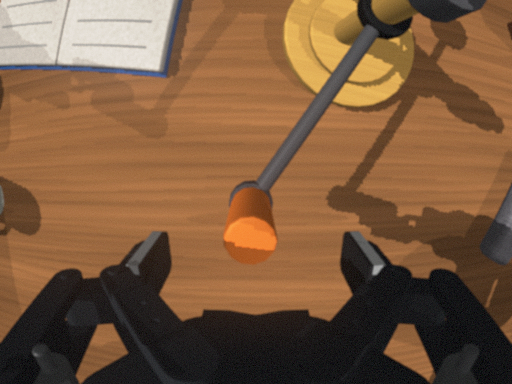

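The sleeve top sits at (250,240), about where I expected it (254,243). I'll write the controller now, then close the gripper.

```bash
cat > ctl.py <<'E'
import json,os,sys
from h import *
from scipy.optimize import least_squares
from scipy.spatial.transform import Rotation as R
P=np.array([.6101,-.0900,.19]); PSI=-.1454; DT=.01; LOG="log.json"
def grip(f): return P+(R.from_euler('z',PSI)*R.from_rotvec([.072,0,0])*R.from_euler('z',f)).apply([-.18,.005,-.028])
_G=np.linspace(-1.3,1.3,2601); _GP=np.array([grip(f) for f in _G])
def phi_of(p): return _G[np.argmin(np.hypot(_GP[:,0]-p[0],_GP[:,1]-p[1]))]
def boom(d):
    bl,_=blobs(d["image"],(0,140,80),(5,255,255),12); out=[]
    for a,u,v,x,y,w,h in bl:
        p=onz(d,u,v,.232)-P; r=np.hypot(p[0],p[1])
        if abs(r-.33)<.02: out.append((a,np.arctan2(p[1],p[0])-PSI-np.pi/2))
    return max(out)[1] if out else None
def sim(b,v,phi,m,dt=DT):               # phi sampled each dt -> arrays b,v
    B=[b];V=[v];J=.189*m
    for k in range(len(phi)-1):
        fd=(phi[k+1]-phi[k])/dt; rel=phi[k]-b
        v+=dt*(.4*m*np.sin(b)+.24*rel+.015*(fd-v)-.008*v-.0015*np.tanh(v/.01))/J; b+=dt*v
        if b<-.45: b=-.45;v=max(v,0.)
        if b>.45: b=.45;v=min(v,0.)
        B.append(b);V.append(v)
    return np.array(B),np.array(V)
def load(): return json.load(open(LOG)) if os.path.exists(LOG) else dict(tphi=[],meas=[],m=1.,off=0.)
def measure(L,n):
    for i in range(n):
        t=arm.state()["clock"]; d=snapshot("top"); b=boom(d)
        if b is not None: L["meas"].append((t,b+L.get("bcal",0.)))
    return arm.state()
def estimate(L,t1,win=2.2):
    t=np.array([x[0] for x in L["meas"]]);b=np.array([x[1] for x in L["meas"]])
    tp,pp=np.array(L["tphi"]).T; t0=max(t1-win,tp[0]); k=t>=t0-1e-6
    if k.sum()<2: k=t>=t[-2:][0]
    t0=t[k][0]; g=np.arange(t0,t1+DT/2,DT); ph=np.interp(g,tp,pp)
    idx=np.clip(np.round((t[k]-t0)/DT).astype(int),0,len(g)-1)
    f=lambda q:np.r_[(sim(q[0],q[1],ph+q[3],q[2])[0][idx]-b[k])/.002,(q[2]-L["m"])/L.get("sm",.12),(q[3]-L["off"])/.012]
    v0=0 if t0<tp[0]+1.5 and b[k][0]<-.44 else np.polyfit(t[k][:4]-t0,b[k][:4],1)[0]
    o=least_squares(f,[b[k][0],v0,L["m"],L["off"]],x_scale=[.01,.05,.1,.01],diff_step=1e-4)
    B,V=sim(o.x[0],o.x[1],ph+o.x[3],o.x[2]); r=f(o.x)[:-2]*.002
    return B[-1],V[-1],o.x[2],o.x[3],np.sqrt(np.mean(r**2))
def plan(b,v,m,off,f0,ref,H=3.0,dk=.3):
    n=int(H/DT); g=np.arange(n+1)*DT; kn=np.arange(0,H+1e-9,dk); br=ref(g)
    rate=lambda x:np.diff(np.r_[f0,x])/dk
    def res(x):
        ph=np.interp(g,kn,np.r_[f0,x]); B,V=sim(b,v,ph+off,m); vr=np.gradient(br,DT)
        return np.r_[(4*(B-br))[::5],(1.5*(V-vr))[::5],1.0*rate(x),1.0*np.diff(rate(x)),20*np.maximum(np.abs(rate(x))-.75,0),20*np.maximum(np.abs(ph-B)-1.1,0)[::5],8*(B[-1]-br[-1]),8*(V[-1]-vr[-1])]
    x=least_squares(res,np.full(len(kn)-1,f0),diff_step=1e-4,max_nfev=25).x
    ph=np.interp(g,kn,np.r_[f0,x]); return g,ph,*sim(b,v,ph+off,m)
def step(ref,N,nm=3,H=3.0,sm=None):
    """measure, estimate, plan; ref(abs clock)->boom; prints rows (tool x,y,z units) and logs the plan"""
    L=load(); 
    s=measure(L,nm); t1=s["clock"]
    if abs(t1-L["tphi"][-1][0]-.05*nm)>.02: print("CLOCK MISMATCH",t1,L["tphi"][-1])
    f0=L["tphi"][-1][1]; L["tphi"].append((t1,f0))
    b,v,m,off,rm=estimate(L,t1); L["m"],L["off"]=float(m),float(off)
    print(f"t={t1:.2f} b={b:.3f} v={v:.3f} m={m:.3f} off={off:.4f} rms={rm:.4f} f0={f0:.3f} tool_phi={phi_of(s['tool_pos']):.3f} F={s['force'].round(1)} gw={s['grip_width']:.3f} gf={s['grasp_force']:.0f} last={[round(x[1],3) for x in L['meas'][-nm:]]}")
    g,ph,B,V=plan(b,v,m,off,f0,lambda g:ref(t1+g),H)
    c=np.zeros(3);acc=np.array(L["cum"]);
    for i in range(1,N+1):
        want=(grip(ph[i*10])-grip(L["phi0"]))*[1,-1,-1]/.025
        u=np.round(want-acc,2); acc=acc+u; print(u.tolist(),end=" ")
        L["tphi"].append((t1+.1*i,float(ph[i*10])))
    L["cum"]=acc.tolist()
    print("\nphi",ph[:N*10+1:20].round(3),"\npred b",B[::30].round(3),"\npred v",V[::30].round(3))
    json.dump(L,open(LOG,"w"))
def mj(b0,b1,t0,D):
    def r(t):
        s=np.clip((t-t0)/D,0,1); return b0+(b1-b0)*(10*s**3-15*s**4+6*s**5)
    return r
E
```

Call:
arm_command([
  {"travel":[0,0,0],"twist":0},
  {"travel":[0,0,0],"twist":0},
  {"travel":[0,0,0],"twist":0},
  {"travel":[0,0,0],"twist":0},
  {"travel":[0,0,0],"twist":0},
  {"travel":[0,0,0],"twist":0},
  {"travel":[0,0,0],"twist":0},
], hand=1, force=40)

```text
clock: 5.2
tool_pos: [0.4641, 0.0143, 0.1687]
eef_rot: [1.0, 0.0, 0.001, 0.0]
force: [1.2, -1.1, 6.1]
grip_width: 0.29
grasp_force: 39.1
```

```bash
python3 - <<'E'
from ctl import *
s=arm.state(); f=phi_of(s["tool_pos"]); print(f,grip(f),s["tool_pos"])
L=load(); L.update(phi0=float(f),cum=[0,0,0],bcal=0.); 
t=s["clock"]; L["tphi"]=[(t,float(f))]
measure(L,2); bm=np.mean([x[1] for x in L["meas"]]); print(L["meas"]); L["bcal"]=float(-.45-bm); L["meas"]=[(a,-.45) for a,_ in L["meas"]]
L["tphi"].append((t+.1,float(f))); json.dump(L,open(LOG,"w"))
t0=t+.2
step(mj(-.45,-.12,t0+.4,2.8),12,nm=1,H=4.2)
E
```

```text
-0.43800000000000006 [0.46288879 0.01511431 0.16789025] [0.46409268 0.01433738 0.16871714]
[(5.2, np.float64(-0.4551413002306175)), (5.25, np.float64(-0.4542186914094801))]
t=5.35 b=-0.450 v=0.000 m=1.000 off=0.0000 rms=0.0003 f0=-0.438 tool_phi=-0.438 F=[ 1.  -1.3  6. ] gw=0.293 gf=39 last=[np.float64(-0.45)]
[0.0, -0.0, -0.0] [0.0, -0.0, -0.0] [0.0, -0.0, -0.0] [0.0, -0.0, -0.0] [0.0, -0.0, -0.0] [0.0, -0.0, -0.0] [0.0, -0.0, -0.0] [0.0, -0.0, -0.0] [0.0, -0.0, -0.0] [0.0, -0.0, -0.0] [0.0, -0.0, -0.0] [0.0, -0.0, -0.0] 
phi [-0.438 -0.438 -0.438 -0.438 -0.438 -0.438 -0.438] 
pred b [-0.45 -0.45 -0.45 -0.45 -0.45 -0.45 -0.45 -0.45 -0.45 -0.45 -0.45 -0.45
 -0.45 -0.45 -0.45] 
pred v [0. 0. 0. 0. 0. 0. 0. 0. 0. 0. 0. 0. 0. 0. 0.]
```

```bash
python3 - <<'E'
s=open("ctl.py").read()
s=s.replace("x=least_squares(res,np.full(len(kn)-1,f0),","vr=np.gradient(br,DT); gi=np.clip(br+(.189*m*np.gradient(vr,DT)-.4*m*np.sin(br)+.02*vr)/.24-off,-1.1,1.1)\n    x=least_squares(res,np.interp(kn[1:],g,gi),")
open("ctl.py","w").write(s)
from ctl import *
L=load(); st=arm.state(); L["tphi"]=[(5.2,-.438),(st["clock"],-.438)]; L["cum"]=[0,0,0]; json.dump(L,open(LOG,"w")); print(st["clock"])
step(mj(-.45,-.12,st["clock"]+.9,2.8),12,nm=1,H=4.2)
E
```

```text
5.35
t=5.40 b=-0.450 v=0.000 m=1.000 off=0.0000 rms=0.0003 f0=-0.438 tool_phi=-0.438 F=[ 0.7 -1.3  6.2] gw=0.289 gf=39 last=[np.float64(-0.45)]
[-0.29, 0.45, 0.04] [-0.26, 0.48, 0.03] [-0.22, 0.49, 0.04] [-0.19, 0.51, 0.04] [-0.14, 0.51, 0.04] [-0.11, 0.53, 0.03] [-0.07, 0.54, 0.04] [-0.02, 0.54, 0.04] [0.01, 0.54, 0.04] [0.04, 0.42, 0.03] [0.07, 0.42, 0.03] [0.09, 0.42, 0.03] 
phi [-0.438 -0.288 -0.138  0.013  0.163  0.297  0.416] 
pred b [-0.45  -0.45  -0.45  -0.45  -0.447 -0.428 -0.388 -0.332 -0.27  -0.213
 -0.166 -0.135 -0.117 -0.111 -0.113] 
pred v [ 0.     0.     0.     0.     0.031  0.098  0.163  0.201  0.204  0.177
  0.131  0.081  0.038  0.005 -0.015]
```

Call:
arm_command([
  {"travel":[-0.29,0.45,0.04],"twist":0},
  {"travel":[-0.26,0.48,0.03],"twist":0},
  {"travel":[-0.22,0.49,0.04],"twist":0},
  {"travel":[-0.19,0.51,0.04],"twist":0},
  {"travel":[-0.14,0.51,0.04],"twist":0},
  {"travel":[-0.11,0.53,0.03],"twist":0},
  {"travel":[-0.07,0.54,0.04],"twist":0},
  {"travel":[-0.02,0.54,0.04],"twist":0},
  {"travel":[0.01,0.54,0.04],"twist":0},
  {"travel":[0.04,0.42,0.03],"twist":0},
  {"travel":[0.07,0.42,0.03],"twist":0},
  {"travel":[0.09,0.42,0.03],"twist":0},
])

```text
clock: 6.6
tool_pos: [0.4371, -0.1324, 0.1579]
eef_rot: [1.0, 0.0, 0.001, -0.0]
force: [5.3, 2.0, 6.7]
grip_width: 0.287
grasp_force: 39.6
```

```bash
python3 - <<'E'
from ctl import *
step(mj(-.45,-.12,6.25,2.8),6,nm=3,H=3.9)
E
```

```text
t=6.75 b=-0.424 v=0.119 m=0.893 off=0.0013 rms=0.0006 f0=0.416 tool_phi=0.425 F=[4.3 1.9 7.3] gw=0.285 gf=40 last=[np.float64(-0.438), np.float64(-0.436), np.float64(-0.43)]
[-0.07, -0.3, -0.02] [-0.05, -0.3, -0.02] [-0.04, -0.3, -0.02] [-0.03, -0.22, -0.02] [-0.01, -0.23, -0.02] [-0.01, -0.22, -0.01] 
phi [0.416 0.331 0.257 0.195] 
pred b [-0.424 -0.379 -0.324 -0.267 -0.215 -0.173 -0.142 -0.124 -0.116 -0.115
 -0.117 -0.119 -0.121 -0.121] 
pred v [ 0.119  0.173  0.19   0.184  0.159  0.123  0.082  0.043  0.014 -0.003
 -0.008 -0.007 -0.004  0.   ]
```

Call:
arm_command([
  {"travel":[-0.07,-0.3,-0.02],"twist":0},
  {"travel":[-0.05,-0.3,-0.02],"twist":0},
  {"travel":[-0.04,-0.3,-0.02],"twist":0},
  {"travel":[-0.03,-0.22,-0.02],"twist":0},
  {"travel":[-0.01,-0.23,-0.02],"twist":0},
  {"travel":[-0.01,-0.22,-0.01],"twist":0},
])

```text
clock: 7.35
tool_pos: [0.4318, -0.0926, 0.1607]
eef_rot: [1.0, 0.0, 0.001, 0.0]
force: [4.4, 0.3, 7.7]
grip_width: 0.29
grasp_force: 39.7
```

```bash
python3 - <<'E'
from ctl import *
step(mj(-.45,-.12,6.25,2.8),7,nm=3,H=3.6)
E
```

```text
t=7.50 b=-0.295 v=0.197 m=0.893 off=0.0016 rms=0.0007 f0=0.195 tool_phi=0.199 F=[3.6 0.5 6.1] gw=0.289 gf=40 last=[np.float64(-0.324), np.float64(-0.315), np.float64(-0.303)]
[-0.0, -0.26, -0.02] [0.01, -0.25, -0.02] [0.01, -0.26, -0.02] [0.02, -0.18, -0.01] [0.02, -0.18, -0.01] [0.03, -0.18, -0.02] [0.02, -0.09, -0.0] 
phi [0.195 0.124 0.063 0.013] 
pred b [-0.295 -0.237 -0.186 -0.149 -0.126 -0.115 -0.113 -0.115 -0.118 -0.12
 -0.121 -0.121 -0.121] 
pred v [ 0.197  0.185  0.148  0.101  0.055  0.019 -0.002 -0.009 -0.009 -0.005
 -0.002  0.001  0.001]
```

Call:
arm_command([
  {"travel":[0,-0.26,-0.02],"twist":0},
  {"travel":[0.01,-0.25,-0.02],"twist":0},
  {"travel":[0.01,-0.26,-0.02],"twist":0},
  {"travel":[0.02,-0.18,-0.01],"twist":0},
  {"travel":[0.02,-0.18,-0.01],"twist":0},
  {"travel":[0.03,-0.18,-0.02],"twist":0},
  {"travel":[0.02,-0.09,0],"twist":0},
])

```text
clock: 8.2
tool_pos: [0.4345, -0.0576, 0.1632]
eef_rot: [1.0, 0.0, 0.001, 0.0]
force: [2.1, -0.9, 8.8]
grip_width: 0.287
grasp_force: 39.8
```

```bash
python3 - <<'E'
from ctl import *
step(mj(-.45,-.12,6.25,2.8),8,nm=3,H=3.6)
E
```

```text
t=8.35 b=-0.160 v=0.105 m=0.901 off=0.0013 rms=0.0009 f0=-0.000 tool_phi=0.003 F=[ 1.9 -0.3  7.3] gw=0.292 gf=40 last=[np.float64(-0.177), np.float64(-0.172), np.float64(-0.164)]
[-0.0, -0.02, -0.0] [0.0, -0.03, -0.01] [0.01, -0.03, 0.0] [-0.0, 0.02, 0.0] [-0.01, 0.01, 0.0] [0.0, 0.01, 0.01] [-0.01, 0.05, -0.0] [-0.0, 0.04, 0.0] 
phi [-0.    -0.008 -0.01  -0.006  0.007] 
pred b [-0.16  -0.134 -0.12  -0.115 -0.115 -0.117 -0.119 -0.12  -0.121 -0.121
 -0.12  -0.12  -0.12 ] 
pred v [ 0.105  0.065  0.031  0.007 -0.005 -0.008 -0.006 -0.003 -0.     0.001
  0.001  0.001  0.   ]
```

Call:
arm_command([
  {"travel":[0,-0.02,0],"twist":0},
  {"travel":[0,-0.03,-0.01],"twist":0},
  {"travel":[0.01,-0.03,0],"twist":0},
  {"travel":[0,0.02,0],"twist":0},
  {"travel":[-0.01,0.01,0],"twist":0},
  {"travel":[0,0.01,0.01],"twist":0},
  {"travel":[-0.01,0.05,0],"twist":0},
  {"travel":[0,0.04,0],"twist":0},
])

```text
clock: 9.15
tool_pos: [0.4342, -0.0592, 0.1632]
eef_rot: [1.0, 0.0, 0.001, 0.0]
force: [1.2, -0.9, 6.3]
grip_width: 0.292
grasp_force: 39.6
```

```bash
python3 - <<'E'
from ctl import *
d=snapshot("side"); cv2.imwrite("pics/side2.png",d["image"][:,:,::-1]); L=load(); L["tphi"].append((L["tphi"][-1][0]+.05,L["tphi"][-1][1])); json.dump(L,open(LOG,"w"))
step(mj(-.45,-.12,6.25,2.8),10,nm=3,H=3.6)
E
```

```text
t=9.35 b=-0.107 v=0.009 m=0.887 off=0.0033 rms=0.0008 f0=0.007 tool_phi=0.011 F=[ 2.6 -0.8  5.7] gw=0.287 gf=40 last=[np.float64(-0.109), np.float64(-0.108), np.float64(-0.108)]
[-0.01, 0.03, 0.0] [-0.0, 0.02, 0.01] [-0.01, 0.03, -0.0] [-0.0, 0.04, 0.0] [-0.01, 0.03, 0.0] [-0.0, 0.04, 0.01] [-0.01, 0.03, -0.0] [-0.0, 0.03, 0.0] [-0.01, 0.04, 0.0] [0.0, 0.02, 0.0] 
phi [0.007 0.014 0.023 0.033 0.042 0.05 ] 
pred b [-0.107 -0.107 -0.11  -0.114 -0.117 -0.119 -0.12  -0.121 -0.12  -0.12
 -0.12  -0.12  -0.12 ] 
pred v [ 0.009 -0.006 -0.012 -0.012 -0.009 -0.005 -0.002  0.     0.001  0.001
  0.001  0.    -0.   ]
```

View pics/side2.png

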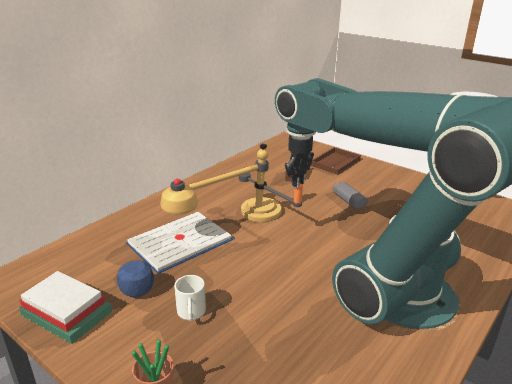

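The side view shows the bead at (178,183) almost directly above the dot at (180,237). The lamp is over the page and the gripper is well clear of the boom.

Call:
arm_command([
  {"travel":[-0.01,0.03,0],"twist":0},
  {"travel":[0,0.02,0.01],"twist":0},
  {"travel":[-0.01,0.03,0],"twist":0},
  {"travel":[0,0.04,0],"twist":0},
  {"travel":[-0.01,0.03,0],"twist":0},
  {"travel":[0,0.04,0.01],"twist":0},
  {"travel":[-0.01,0.03,0],"twist":0},
  {"travel":[0,0.03,0],"twist":0},
  {"travel":[-0.01,0.04,0],"twist":0},
  {"travel":[0,0.02,0],"twist":0},
])

```text
clock: 10.35
tool_pos: [0.433, -0.0669, 0.1626]
eef_rot: [1.0, 0.0, 0.001, 0.0]
force: [4.1, -0.1, 5.7]
grip_width: 0.29
grasp_force: 39.5
```

```bash
python3 - <<'E'
from ctl import *
step(mj(-.45,-.12,6.25,2.8),12,nm=3,H=3.6)
E
```

```text
t=10.50 b=-0.113 v=-0.005 m=0.874 off=0.0042 rms=0.0003 f0=0.050 tool_phi=0.055 F=[ 3.4 -0.9  6.1] gw=0.291 gf=40 last=[np.float64(-0.112), np.float64(-0.112), np.float64(-0.113)]
[0.0, -0.02, 0.0] [0.01, -0.01, 0.0] [-0.0, -0.01, 0.0] [-0.0, -0.0, 0.0] [-0.0, -0.0, 0.0] [-0.0, -0.0, 0.0] [-0.0, 0.0, 0.0] [-0.0, 0.01, 0.0] [-0.0, 0.0, 0.0] [-0.01, 0.01, 0.0] [0.0, 0.01, 0.0] [0.0, 0.0, 0.0] 
phi [0.05  0.046 0.044 0.044 0.046 0.047 0.049] 
pred b [-0.113 -0.114 -0.116 -0.117 -0.118 -0.119 -0.12  -0.12  -0.12  -0.12
 -0.12  -0.12  -0.12 ] 
pred v [-0.005 -0.004 -0.005 -0.005 -0.004 -0.003 -0.001 -0.     0.     0.
  0.     0.     0.   ]
```

Call:
arm_command([
  {"travel":[0,-0.02,0],"twist":0},
  {"travel":[0.01,-0.01,0],"twist":0},
  {"travel":[0,-0.01,0],"twist":0},
  {"travel":[0,0,0],"twist":0},
  {"travel":[0,0,0],"twist":0},
  {"travel":[0,0,0],"twist":0},
  {"travel":[0,0,0],"twist":0},
  {"travel":[0,0.01,0],"twist":0},
  {"travel":[0,0,0],"twist":0},
  {"travel":[-0.01,0.01,0],"twist":0},
  {"travel":[0,0.01,0],"twist":0},
  {"travel":[0,0,0],"twist":0},
])

```text
clock: 11.7
tool_pos: [0.433, -0.0667, 0.1626]
eef_rot: [1.0, 0.0, 0.001, 0.0]
force: [4.7, -1.2, 5.6]
grip_width: 0.291
grasp_force: 39.5
```

```bash
python3 - <<'E'
from ctl import *
step(mj(-.45,-.12,6.25,2.8),12,nm=3,H=3.6)
E
```

```text
t=11.85 b=-0.121 v=-0.002 m=0.864 off=0.0047 rms=0.0003 f0=0.049 tool_phi=0.053 F=[ 3.2 -0.4  6.3] gw=0.290 gf=40 last=[np.float64(-0.121), np.float64(-0.12), np.float64(-0.12)]
[0.0, 0.01, 0.0] [0.0, 0.0, 0.0] [0.0, 0.01, 0.0] [0.0, -0.0, 0.0] [0.0, -0.0, 0.0] [0.0, -0.0, 0.0] [0.0, -0.01, 0.0] [0.0, 0.0, 0.0] [0.0, -0.0, 0.0] [0.0, -0.0, 0.0] [0.0, -0.01, 0.0] [0.0, -0.0, 0.0] 
phi [0.049 0.05  0.051 0.051 0.05  0.049 0.049] 
pred b [-0.121 -0.121 -0.121 -0.121 -0.121 -0.12  -0.12  -0.12  -0.12  -0.12
 -0.12  -0.12  -0.12 ] 
pred v [-0.002 -0.001  0.     0.001  0.001  0.001  0.001  0.    -0.    -0.
 -0.    -0.    -0.   ]
```

Call:
arm_command([
  {"travel":[0,0.01,0],"twist":0},
  {"travel":[0,0,0],"twist":0},
  {"travel":[0,0.01,0],"twist":0},
  {"travel":[0,0,0],"twist":0},
  {"travel":[0,0,0],"twist":0},
  {"travel":[0,0,0],"twist":0},
  {"travel":[0,-0.01,0],"twist":0},
  {"travel":[0,0,0],"twist":0},
  {"travel":[0,0,0],"twist":0},
  {"travel":[0,0,0],"twist":0},
  {"travel":[0,-0.01,0],"twist":0},
  {"travel":[0,0,0],"twist":0},
])

```text
clock: 13.05
tool_pos: [0.433, -0.0666, 0.1626]
eef_rot: [1.0, 0.0, 0.001, 0.0]
force: [4.5, -0.2, 6.6]
grip_width: 0.288
grasp_force: 39.5
```

```bash
python3 - <<'E'
from ctl import *
step(mj(-.45,-.12,6.25,2.8),12,nm=3,H=3.6)
E
```

```text
t=13.20 b=-0.123 v=-0.003 m=0.878 off=0.0040 rms=0.0002 f0=0.049 tool_phi=0.053 F=[ 4.8 -1.1  6.4] gw=0.289 gf=40 last=[np.float64(-0.122), np.float64(-0.122), np.float64(-0.122)]
[0.0, 0.02, 0.0] [-0.0, 0.02, 0.01] [-0.0, 0.01, -0.0] [-0.0, 0.01, -0.0] [-0.0, 0.01, -0.0] [-0.01, 0.0, -0.0] [0.01, -0.0, -0.0] [-0.0, -0.01, -0.0] [-0.0, -0.0, -0.0] [-0.0, -0.01, -0.0] [-0.0, -0.01, -0.0] [-0.0, -0.0, -0.0] 
phi [0.049 0.054 0.057 0.059 0.057 0.056 0.054] 
pred b [-0.123 -0.123 -0.123 -0.123 -0.122 -0.121 -0.12  -0.12  -0.12  -0.12
 -0.12  -0.12  -0.12 ] 
pred v [-0.003 -0.001  0.001  0.003  0.003  0.002  0.001  0.001  0.    -0.
 -0.    -0.    -0.   ]
```

Call:
arm_command([
  {"travel":[0,0.02,0],"twist":0},
  {"travel":[0,0.02,0.01],"twist":0},
  {"travel":[0,0.01,0],"twist":0},
  {"travel":[0,0.01,0],"twist":0},
  {"travel":[0,0.01,0],"twist":0},
  {"travel":[-0.01,0,0],"twist":0},
  {"travel":[0.01,0,0],"twist":0},
  {"travel":[0,-0.01,0],"twist":0},
  {"travel":[0,0,0],"twist":0},
  {"travel":[0,-0.01,0],"twist":0},
  {"travel":[0,-0.01,0],"twist":0},
  {"travel":[0,0,0],"twist":0},
])

```text
clock: 14.4
tool_pos: [0.433, -0.0676, 0.1625]
eef_rot: [1.0, 0.0, 0.001, 0.0]
force: [3.1, -0.2, 8.4]
grip_width: 0.289
grasp_force: 39.7
```

```bash
python3 - <<'E'
from ctl import *
step(mj(-.12,.46,15.0,4.5),12,nm=3,H=4.2)
E
```

```text
t=14.55 b=-0.122 v=0.001 m=0.888 off=0.0035 rms=0.0001 f0=0.054 tool_phi=0.059 F=[2.9 0.1 7.8] gw=0.291 gf=40 last=[np.float64(-0.122), np.float64(-0.122), np.float64(-0.122)]
[-0.01, 0.03, -0.0] [0.0, 0.04, 0.0] [-0.0, 0.03, 0.0] [-0.01, 0.06, 0.01] [-0.0, 0.06, 0.0] [-0.01, 0.06, 0.01] [-0.01, 0.08, 0.0] [0.0, 0.07, 0.01] [-0.0, 0.07, 0.0] [-0.01, 0.06, 0.01] [0.0, 0.05, 0.0] [-0.0, 0.06, 0.0] 
phi [0.054 0.064 0.077 0.094 0.114 0.132 0.148] 
pred b [-0.122 -0.121 -0.118 -0.11  -0.093 -0.063 -0.021  0.035  0.099  0.169
  0.24   0.305  0.362  0.408  0.439] 
pred v [0.001 0.004 0.016 0.04  0.076 0.119 0.164 0.201 0.227 0.237 0.23  0.207
 0.172 0.13  0.083]
```

Call:
arm_command([
  {"travel":[-0.01,0.03,0],"twist":0},
  {"travel":[0,0.04,0],"twist":0},
  {"travel":[0,0.03,0],"twist":0},
  {"travel":[-0.01,0.06,0.01],"twist":0},
  {"travel":[0,0.06,0],"twist":0},
  {"travel":[-0.01,0.06,0.01],"twist":0},
  {"travel":[-0.01,0.08,0],"twist":0},
  {"travel":[0,0.07,0.01],"twist":0},
  {"travel":[0,0.07,0],"twist":0},
  {"travel":[-0.01,0.06,0.01],"twist":0},
  {"travel":[0,0.05,0],"twist":0},
  {"travel":[0,0.06,0],"twist":0},
])

```text
clock: 15.75
tool_pos: [0.4318, -0.0844, 0.1613]
eef_rot: [1.0, 0.0, 0.001, 0.0]
force: [3.8, 0.1, 5.4]
grip_width: 0.292
grasp_force: 39.5
```

```bash
python3 - <<'E'
from ctl import *
step(mj(-.12,.46,15.0,4.5),8,nm=3,H=4.2)
E
```

```text
t=15.90 b=-0.084 v=0.092 m=0.891 off=0.0034 rms=0.0009 f0=0.148 tool_phi=0.153 F=[4.8 0.2 5.6] gw=0.291 gf=40 last=[np.float64(-0.097), np.float64(-0.091), np.float64(-0.089)]
[-0.0, 0.02, 0.01] [-0.0, 0.03, -0.0] [-0.0, 0.02, 0.0] [-0.0, -0.06, -0.0] [0.0, -0.06, -0.01] [0.0, -0.06, -0.0] [0.01, -0.14, -0.01] [0.01, -0.14, -0.01] 
phi [0.148 0.155 0.15  0.133 0.094] 
pred b [-0.084 -0.049 -0.001  0.061  0.13   0.202  0.27   0.332  0.384  0.429
  0.45   0.45   0.45   0.45   0.45 ] 
pred v [ 0.092  0.138  0.185  0.22   0.238  0.237  0.219  0.191  0.161  0.138
 -0.001  0.     0.     0.     0.   ]
```

Call:
arm_command([
  {"travel":[0,0.02,0.01],"twist":0},
  {"travel":[0,0.03,0],"twist":0},
  {"travel":[0,0.02,0],"twist":0},
  {"travel":[0,-0.06,0],"twist":0},
  {"travel":[0,-0.06,-0.01],"twist":0},
  {"travel":[0,-0.06,0],"twist":0},
  {"travel":[0.01,-0.14,-0.01],"twist":0},
  {"travel":[0.01,-0.14,-0.01],"twist":0},
])

```text
clock: 16.7
tool_pos: [0.4323, -0.0746, 0.162]
eef_rot: [1.0, 0.0, 0.001, 0.0]
force: [3.2, -0.7, 8.0]
grip_width: 0.291
grasp_force: 39.7
```

```bash
python3 - <<'E'
from ctl import *
step(mj(-.12,.445,15.0,4.5),7,nm=3,H=3.6)
E
```

```text
t=16.85 b=0.077 v=0.237 m=0.878 off=0.0043 rms=0.0009 f0=0.094 tool_phi=0.098 F=[ 3.6 -1.5  7.9] gw=0.290 gf=40 last=[np.float64(0.042), np.float64(0.054), np.float64(0.065)]
[0.03, -0.31, -0.03] [0.05, -0.32, -0.02] [0.06, -0.31, -0.02] [0.05, -0.21, -0.02] [0.05, -0.21, -0.01] [0.06, -0.21, -0.02] [0.04, -0.12, -0.01] 
phi [ 0.094  0.005 -0.069 -0.129] 
pred b [0.077 0.151 0.224 0.288 0.342 0.384 0.415 0.437 0.45  0.448 0.446 0.445
 0.444] 
pred v [ 0.237  0.25   0.231  0.199  0.161  0.122  0.088  0.06  -0.002 -0.007
 -0.007 -0.004 -0.   ]
```

Call:
arm_command([
  {"travel":[0.03,-0.31,-0.03],"twist":0},
  {"travel":[0.05,-0.32,-0.02],"twist":0},
  {"travel":[0.06,-0.31,-0.02],"twist":0},
  {"travel":[0.05,-0.21,-0.02],"twist":0},
  {"travel":[0.05,-0.21,-0.01],"twist":0},
  {"travel":[0.06,-0.21,-0.02],"twist":0},
  {"travel":[0.04,-0.12,-0.01],"twist":0},
])

```text
clock: 17.55
tool_pos: [0.4408, -0.0322, 0.1652]
eef_rot: [1.0, 0.0, 0.001, 0.0]
force: [3.4, -1.9, 7.7]
grip_width: 0.291
grasp_force: 39.6
```

```bash
python3 - <<'E'
from ctl import *
step(mj(-.12,.448,15.0,4.5),6,nm=3,H=3.6)
E
```

```text
t=17.70 b=0.280 v=0.208 m=0.860 off=0.0060 rms=0.0008 f0=-0.148 tool_phi=-0.144 F=[ 2.  -2.8  7. ] gw=0.292 gf=40 last=[np.float64(0.249), np.float64(0.258), np.float64(0.27)]
[0.04, -0.12, -0.01] [0.05, -0.11, -0.01] [0.04, -0.12, -0.0] [0.02, -0.06, -0.01] [0.03, -0.06, -0.0] [0.02, -0.06, -0.01] 
phi [-0.148 -0.182 -0.208 -0.225] 
pred b [0.28  0.338 0.384 0.42  0.446 0.449 0.448 0.447 0.446 0.447 0.447 0.448
 0.448] 
pred v [ 0.208  0.175  0.137  0.102  0.077 -0.005 -0.005 -0.002  0.     0.002
  0.002  0.001  0.   ]
```

Call:
arm_command([
  {"travel":[0.04,-0.12,-0.01],"twist":0},
  {"travel":[0.05,-0.11,-0.01],"twist":0},
  {"travel":[0.04,-0.12,0],"twist":0},
  {"travel":[0.02,-0.06,-0.01],"twist":0},
  {"travel":[0.03,-0.06,0],"twist":0},
  {"travel":[0.02,-0.06,-0.01],"twist":0},
])

```text
clock: 18.3
tool_pos: [0.4456, -0.0192, 0.1662]
eef_rot: [1.0, 0.0, 0.001, 0.0]
force: [2.3, -2.5, 6.0]
grip_width: 0.288
grasp_force: 39.6
```

```bash
python3 - <<'E'
from ctl import *
step(mj(-.12,.455,15.0,4.5),6,nm=3,H=3.6)
E
```

```text
t=18.45 b=0.426 v=0.165 m=0.907 off=0.0057 rms=0.0006 f0=-0.225 tool_phi=-0.223 F=[ 1.1 -3.3  6.1] gw=0.290 gf=40 last=[np.float64(0.4), np.float64(0.409), np.float64(0.418)]
[-0.01, 0.03, 0.0] [-0.01, 0.02, 0.01] [-0.01, 0.02, -0.0] [-0.0, 0.02, -0.0] [-0.01, 0.01, 0.0] [-0.01, 0.02, 0.0] 
phi [-0.225 -0.218 -0.213 -0.208] 
pred b [0.426 0.45  0.45  0.45  0.45  0.45  0.45  0.45  0.45  0.45  0.45  0.45
 0.45 ] 
pred v [ 0.165 -0.     0.001  0.     0.     0.     0.     0.     0.     0.
  0.     0.    -0.   ]
```

```bash
python3 - <<'E'
from ctl import *
L=load(); L["tphi"]=L["tphi"][:-6]; f0=L["tphi"][-1][1]; t=L["tphi"][-1][0]
acc=np.round((grip(f0)-grip(L["phi0"]))*[1,-1,-1]/.025,2); start=acc.copy()
ph=[f0,f0+.01]+list(np.linspace(f0+.01,.43,18)[1:])
for i,f in enumerate(ph):
    w=(grip(f)-grip(L["phi0"]))*[1,-1,-1]/.025;u=np.round(w-acc,2);acc=acc+u;print(u.tolist(),end=" ")
    L["tphi"].append((t+.1*(i+1),float(f)))
L["cum"]=acc.tolist(); json.dump(L,open(LOG,"w")); print(arm.state()["clock"],t,len(ph))
E
```

```text
[0.0, 0.0, 0.0] [-0.03, 0.07, 0.01] [-0.1, 0.26, 0.02] [-0.08, 0.25, 0.02] [-0.08, 0.26, 0.02] [-0.07, 0.27, 0.02] [-0.06, 0.26, 0.02] [-0.05, 0.27, 0.01] [-0.04, 0.27, 0.02] [-0.03, 0.27, 0.02] [-0.01, 0.28, 0.02] [-0.01, 0.27, 0.02] [0.0, 0.27, 0.02] [0.01, 0.27, 0.02] [0.03, 0.28, 0.02] [0.03, 0.27, 0.02] [0.05, 0.26, 0.02] [0.05, 0.27, 0.02] [0.06, 0.27, 0.02] 18.45 18.45 19
```

Call:
arm_command([
  {"travel":[0,0,0],"twist":0},
  {"travel":[-0.03,0.07,0.01],"twist":0},
  {"travel":[-0.1,0.26,0.02],"twist":0},
  {"travel":[-0.08,0.25,0.02],"twist":0},
  {"travel":[-0.08,0.26,0.02],"twist":0},
  {"travel":[-0.07,0.27,0.02],"twist":0},
  {"travel":[-0.06,0.26,0.02],"twist":0},
])

```text
clock: 19.15
tool_pos: [0.4351, -0.0538, 0.1635]
eef_rot: [1.0, 0.0, 0.001, 0.0]
force: [3.9, -2.2, 7.2]
grip_width: 0.289
grasp_force: 39.7
```

```bash
python3 - <<'E'
from ctl import *
L=load(); s=measure(L,3); print(L["meas"][-3:],s["clock"],phi_of(s["tool_pos"]),s["force"])
E
```

```text
[(19.15, np.float64(0.4522917085844396)), (19.2, np.float64(0.4516233336660707)), (19.25, np.float64(0.45242511413191117))] 19.3 -0.019000000000000128 [ 2.02032724 -0.91312229  8.23981057]
```

Landed and resting on the stop. I'll bring the tiller to its relaxed angle, then open the gripper.

Call:
arm_command([
  {"travel":[-0.05,0.27,0.01],"twist":0},
  {"travel":[-0.04,0.27,0.02],"twist":0},
  {"travel":[-0.03,0.27,0.02],"twist":0},
  {"travel":[-0.01,0.28,0.02],"twist":0},
  {"travel":[-0.01,0.27,0.02],"twist":0},
  {"travel":[0,0.27,0.02],"twist":0},
  {"travel":[0.01,0.27,0.02],"twist":0},
  {"travel":[0.03,0.28,0.02],"twist":0},
  {"travel":[0.03,0.27,0.02],"twist":0},
  {"travel":[0.05,0.26,0.02],"twist":0},
  {"travel":[0.05,0.27,0.02],"twist":0},
  {"travel":[0.06,0.27,0.02],"twist":0},
])

```text
clock: 20.5
tool_pos: [0.4378, -0.1348, 0.1578]
eef_rot: [1.0, 0.0, 0.001, 0.0]
force: [5.6, 1.6, 7.0]
grip_width: 0.29
grasp_force: 39.6
```

Call:
arm_command([
  {"travel":[0,0,0],"twist":0},
  {"travel":[0,0,0],"twist":0},
  {"travel":[0,0,0],"twist":0},
  {"travel":[0,0,0],"twist":0},
])

```text
clock: 20.9
tool_pos: [0.4377, -0.1345, 0.1578]
eef_rot: [1.0, 0.0, 0.001, 0.0]
force: [4.8, 0.6, 6.9]
grip_width: 0.288
grasp_force: 39.7
```

Call:
arm_command([
  {"travel":[0,0,0],"twist":0},
  {"travel":[0,0,0],"twist":0},
  {"travel":[0,0,0],"twist":0},
  {"travel":[0,0,0],"twist":0},
  {"travel":[0,0,0],"twist":0},
  {"travel":[0,0,0],"twist":0},
  {"travel":[0,0,0],"twist":0},
  {"travel":[0,0,0],"twist":0},
], hand=0)

```text
clock: 21.7
tool_pos: [0.437, -0.1343, 0.157]
eef_rot: [1.0, 0.0, -0.0, -0.0]
force: [0.8, -0.0, 0.1]
grip_width: 0.999
grasp_force: 0.0
```

```bash
python3 - <<'E'
from ctl import *
L=load(); s=measure(L,2); print(L["meas"][-2:],s)
w=snapshot("wrist"); cv2.imwrite("pics/w3.png",w["image"][:,:,::-1])
E
```

```text
[(21.7, np.float64(0.45242511413191117)), (21.75, np.float64(0.45242511413191117))] {'clock': 21.8, 'q': array([-3.54019632e-01, -3.57363372e-01,  1.96106389e+00, -1.17918282e-05,
        1.53791241e+00,  1.21635733e+00]), 'qd': array([ 0.00038797,  0.0007034 , -0.00051432,  0.00040399, -0.00064383,
       -0.00111815]), 'joint_efforts': array([-3.05371483e-03, -3.29181254e+01, -6.28481483e+01,  7.18815045e-05,
        5.90926957e-04, -1.16906417e-04]), 'tool_pos': array([ 0.4370059 , -0.13433121,  0.15699453]), 'eef_rot': array([ 9.99999978e-01,  2.09876023e-04, -1.15505765e-05,  2.01106219e-06]), 'force': array([ 0.01839151, -0.03154699, -0.20512407]), 'wrist_torque': array([0.0052116 , 0.01414314, 0.04156498]), 'grasp_force': 0.0, 'grip_width': 0.9966275033334472}
```

View pics/w3.png

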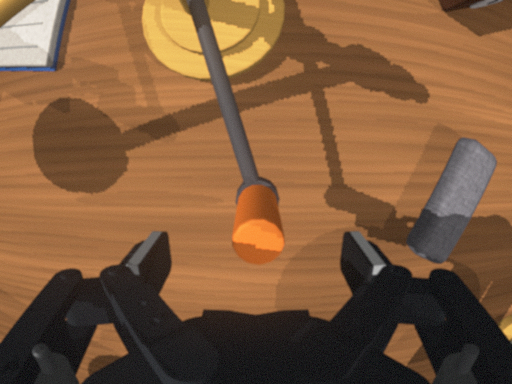

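The wrist view shows the sleeve top at (258,240), free between the open pads. I'll retreat straight up.

Call:
arm_command([
  {"travel":[0,0,-0.5],"twist":0},
  {"travel":[0,0,-0.6],"twist":0},
  {"travel":[0,0,-0.6],"twist":0},
  {"travel":[0,0,-0.6],"twist":0},
  {"travel":[0,0,-0.6],"twist":0},
  {"travel":[0,0,-0.6],"twist":0},
  {"travel":[0,0,-0.6],"twist":0},
  {"travel":[0,0,-0.5],"twist":0},
  {"travel":[0,0,0],"twist":0},
  {"travel":[0,0,0],"twist":0},
])

```text
clock: 22.85
tool_pos: [0.437, -0.1343, 0.2718]
eef_rot: [1.0, 0.0, -0.0, -0.0]
force: [-0.4, 0.0, 0.2]
grip_width: 0.997
grasp_force: 0.0
```

```bash
python3 - <<'E'
from ctl import *
L=load(); s=measure(L,2); print(L["meas"][-2:],s["tool_pos"],s["force"],s["clock"])
print(arm.close_job())
E
```

```text
[(22.85, np.float64(0.4516233336660707)), (22.9, np.float64(0.45242511413191117))] [ 0.43684736 -0.13425131  0.27117495] [ 0.02176615 -0.0270308   0.6165843 ] 22.95
the job is handed in; nothing more can be done
None
```

The job is handed in at 22.95 s, verdict not shown: the lens stayed within about 4 cm of the red dot, nearly still, for over six seconds, then the boom settled on the robot-side rest (last estimate 0.17 rad/s before contact, limit 0.3), and the grip was released with the arm clear above it.

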